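# Push the slide box down the scanner's loading lane

## Task

Square the grey slide box up with the scanner's loading lane and push it along the deck, between the two guide rails, until it is fully home against the rubber stop; then leave it there. Nothing may touch either rail, neither the box nor the robot. Only push the box with the fingers, never pinch, lift or tip it, and leave the bottle, the jar and the slide rack where they stand.

Things in the scene. Friction and masses are not known exactly. Their poses are not given: they have to be found in the camera images.
- scanner: White slide scanner with a loading deck, fixed. Origin: on the desk, centred under the lane's mouth, where the rails begin. x runs level along the lane to the stop, y left across it, z up. White painted deck 6 mm thick, x -200 to +200, y -100 to +100 mm; no rails at x < 0. Lane 108 mm wide (y -54 to +54). White housing behind the stop: x +180 to +280, 90 mm high, 200 mm wide.
- lane_stop (a point): Centre of the face of the black rubber stop that closes the lane: at scanner x +170, y 0, 26 mm above the desk; axes as the scanner's. The stop is 106 mm wide, its top 46 mm above the desk. With the box home, the box's centre is at scanner x +120 mm, y 0, and its x axis along the lane.
- slide_box: Closed plain grey box, loose on the open deck before the lane and out of line with it: 100 mm long (x), 90 wide (y), 50 high, about 0.35 kg, flat upright sides. Origin: centre of its underside, on the deck 6 mm above the desk (top at 56 mm). Its x axis points roughly to the stop (leading end with a black catch), z up. Slides with friction, stays where it is left.
- rail_left: Left guide rail, a dark steel strip on the deck, 170 mm long (x), 8 mm thick (y), 12 mm high: its top is 18 mm above the desk. Origin: centre of its underside; axes as the scanner's. Its centreline is at scanner y +58, x 0 to +170. Must not be touched.
- rail_right: Right guide rail, the same strip at scanner y -58. Must not be touched.
- oil_bottle: Small amber bottle, 32 mm in diameter and 62 mm high, standing on the desk beside the lane, left of it. Origin: centre of its underside. Leave alone.
- jar: Clear specimen jar with white lid, 52 mm in diameter and 58 mm high, standing on the desk right of the lane. Origin: centre of its underside. Leave alone.
- stain_rack: White slide rack holding upright glass slides, 50 x 90 mm, 46 mm high, standing on the desk right of the open deck. Origin: centre of its underside. Leave alone.
Things that resemble listed ones, but are neither listed nor needed, are in the scene too. There is more than one size of the slide_box; the job needs the largest.

How it is judged:
By the outcome, as a careful person would: the job done as asked, in the order asked, and still so for the second after the job is handed in, with the robot touching nothing.
It also fails if it takes over 64 s, if anything falls off the work surface, if the arm or the gripper's body presses on something with over 40 N, if the wrist force passes 120 N, or if a joint passes its speed limit or range.

## Robot

A 6-joint arm with a two-finger parallel gripper is mounted at the origin on the work surface. World frame = base frame: x ahead of the robot, y to its left, z up, the work surface at z = 0. Lengths are in mm, angles in rad, forces in N, time in s.
With the tool pointing down it reaches from about 400 to 925 mm from the base axis. Payload 12.5 kg.
Tool frame: the origin (TCP) lies between the finger pads; the fingertips stand 14 mm ahead of it and the grasp point (between the pads) lies 5 mm behind it; x points along the fingers, y is the direction in which the jaws open and shut, and the axes are right-handed (so a half turn about x gives the same grasp; the last joint's range is limited). The gripper opens to 95 mm and grips with 3 to 60 N. Pads are 20 mm wide; open, the fingers measure 119 mm over their backs; the gripper's body (75 mm by 180 mm) begins 59 mm behind the grasp point.
Start: joints at [-1.22, 0.491, 1.559, -0, 1.092, -0.106], TCP at [275.699, -560.928, 189.161] pointing down, gripper open.
Joint ranges: [-3.1, 3.1], [-0.84, 2.19], [0.05, 2.79], [-1.13, 4.28], [0.06, 2.93], [-2.69, 2.69]. Speed limits (rad/s): [2.22, 2.22, 2.79, 3.14, 3.14, 3.14].

## Interface

Orientations are given as [roll, pitch, yaw] about the fixed x, y, z axes, in that order (R = Rz(yaw) Ry(pitch) Rx(roll)).
In Python, from cell import env, cams gives the robot as it stands.
- The arm moves only by the tool carry_out, never from a script. Its arguments are lists of equal length, an entry for each row: "grip": the closure, from -1 (fully open) to 1 (shut); "linear": the shift along the tool's x, y, z scaled (see below), a list of three; "turn": the turn about the tool's x scaled (see below). In form: {"grip": [grip, ...], "linear": [[tx, ty, tz], ...], "turn": [turn, ...]}. A call has 1 to 5 rows; each row shifts and turns the commanded pose from where the row before left it, along the tool's axes as they then stand; what a row does not reach is not made up. The controller multiplies each number of a shift by 0.5 m and each number of a turn by 180 degrees. A row lasts 1/10 s, in which the tool goes at most 50 mm and 8.59 degrees, less where a joint would pass 70% of its speed; a pose out of reach is approached as far as the arm can. A call with a number of a shift or a turn outside -1 to 1 is refused whole. A call with a gripper value outside its range is refused whole. The fingers move at their own pace and stop on an object; the grip force is fixed at half the most. Time passes only in rows, so rows that do not move let the fingers close. It gives the time, the measured TCP pose, the force and the opening at its end, in the units of the state.
- env.state(): the state, without advancing time (a new reading comes with each control period).
- cams.read_camera(name): name is "scene" or "top"; returns the picture (400x640x3 uint8, blue, green, red); there is no depth.
- cams.camera_info(name): a dict with "fx", "fy", "cx", "cy" (pixels), "view" (4x4, takes a point from world to camera coordinates). Camera axes: x right, y down, z forward; pixel columns grow to the right and rows downward; lengths in mm; the calibration is good to about 2 mm. A picture is of the moment at which its call begins. camera_info takes no time and is no camera call.
- env.job_done(): hands the job in, once; it reports no verdict.
The state is a dict: "t": time; "joints": joint angles; "qvel": joint speeds; "tau": joint torques, N m; "eef_pos": TCP position; "tcp_rot": TCP orientation; "ft_force": force on the tool from outside, world axes, zero at the start; "moment": the same for the moment, N m; "opening": opening from 0.0 (shut) to 1.0 (fully open).
Only numpy, scipy, OpenCV 4.12 (cv2) and the standard library are available. Lean on these libraries where they do the work, as an engineer would, in place of code of your own. Each camera call takes 0.05 s, during which the arm holds its last target. There are 200 camera calls.

## Working session

There is one attempt and no reset: what is moved stays moved. The work goes in short steps, Python scripts to look and compute and a tool call to move; the robot and the scene stay as the last step left them, time stands still between calls to the robot, and variables do not carry over. Pictures are saved under pics/ and viewed, about 8 in all and at most 12, crops included, and the job is handed in when it is done.

Besides the shell and the picture viewer there is one more tool, called after "Call:" as a command line: name --pt "numbers of a row" for each row, then --argument value for the rest. carry_out: Moves the arm, as the interface text tells. Shifts and turns lie within -1 to 1; 1 stands for 0.5 m of shift or 180 degrees of turn. Its arguments: {"type":"object","properties":{"grip":{"type":"array"},"linear":{"type":"array"},"turn":{"type":"array"}},"required":["grip","linear","turn"]}

```bash
mkdir -p pics; ls
python3 - <<'E'
from cell import env,cams
import cv2,numpy as np
s=env.state();print({k:np.round(v,3).tolist() for k,v in s.items()})
for n in("scene","top"):
    cv2.imwrite(f"pics/{n}0.png",cams.read_camera(n));i=cams.camera_info(n);print(n,i['fx'],i['fy'],i['cx'],i['cy'],np.round(i['view'],3).tolist())
E
```

```text
pics
{'t': 0.0, 'joints': [-1.22, 0.492, 1.559, 0.0, 1.092, -0.106], 'qvel': [0.0, 0.0, -0.001, 0.0, 0.0, -0.001], 'tau': [-0.002, -61.265, -25.819, 0.069, 0.048, -0.0], 'eef_pos': [275.579, -560.638, 188.551], 'tcp_rot': [-1.679, 1.57, 1.919], 'ft_force': [-0.771, 0.022, 1.052], 'moment': [0.027, -0.017, -0.011], 'opening': 0.999}
scene 503.68933629840257 503.68933629840257 314.57099429974903 198.6951701150072 [[-0.398, 0.918, -0.005, 260.411], [0.781, 0.336, -0.526, -423.081], [-0.481, -0.213, -0.85, 1330.255], [0.0, 0.0, 0.0, 1.0]]
top 416.5677950612908 416.5677950612908 317.6171614066281 196.5143777067605 [[0.018, -0.998, 0.054, -53.553], [-0.986, -0.027, -0.166, 571.485], [0.167, -0.051, -0.985, 679.835], [0.0, 0.0, 0.0, 1.0]]
```

View pics/top0.png

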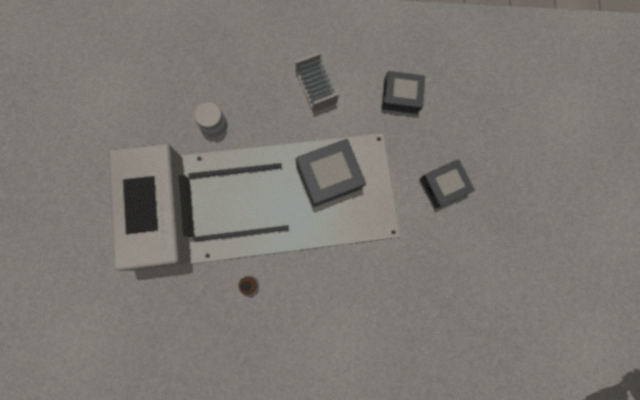

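View pics/scene0.png

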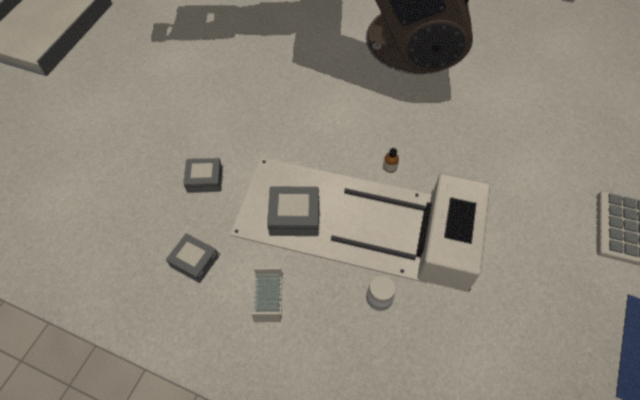

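The candidates for the box are three grey boxes in the top view: (330,172) on the deck, (404,92) and (447,184) on the desk. The two on the desk are smaller. I choose the one on the deck because it is the largest and stands before the lane. The lane runs left in the top image, which is world +y.

```bash
cat > h.py <<'E'
from cell import env,cams
import cv2,numpy as np
def cast(n,px,z):
    i=cams.camera_info(n);V=np.array(i['view']);R=V[:3,:3];c=-R.T@V[:3,3]
    px=np.atleast_2d(px).astype(float)
    d=np.c_[(px[:,0]-i['cx'])/i['fx'],(px[:,1]-i['cy'])/i['fy'],np.ones(len(px))]@R
    return c+d*((z-c[2])/d[:,2])[:,None]
def proj(n,P):
    i=cams.camera_info(n);V=np.array(i['view']);q=np.atleast_2d(P)@V[:3,:3].T+V[:3,3]
    return np.c_[q[:,0]/q[:,2]*i['fx']+i['cx'],q[:,1]/q[:,2]*i['fy']+i['cy']]
E
python3 - <<'E'
from h import *
for n,(x,y,w,h) in {"top":(100,120,310,160),"scene":(225,150,275,150)}.items():
    im=cv2.imread(f"pics/{n}0.png")[y:y+h,x:x+w]
    k=4; big=cv2.resize(im,None,fx=k,fy=k,interpolation=cv2.INTER_CUBIC)
    g=cv2.cvtColor(big,cv2.COLOR_BGR2GRAY)
    print(n,'grey quantiles',np.percentile(g,[2,5,10,20,40,60,80,95]))
    m=(g<95).astype(np.uint8)*255
    cs,_=cv2.findContours(m,cv2.RETR_EXTERNAL,cv2.CHAIN_APPROX_NONE)
    for c in cs:
        if cv2.contourArea(c)<800: continue
        r=cv2.minAreaRect(c);b=cv2.boxPoints(r)
        full=(b+.5)/k-.5+[x,y]
        print(np.round(full,1).tolist(),round(cv2.contourArea(c)/16))
        for z in (18,56): print('  z',z,np.round(cast(n,full,z)[:,:2],1).tolist())
        cv2.drawContours(big,[b.astype(int)],0,(0,0,255),1)
    cv2.imwrite(f"pics/{n}_c.png",cv2.resize(big[:, :],(800,int(800*h/w))))
a=cv2.imread("pics/top_c.png");b=cv2.imread("pics/scene_c.png")
o=np.vstack([a,b]);o=cv2.resize(o,None,fx=.69,fy=.69);cv2.imwrite("pics/both.png",o);print(o.shape)
E
```

```text
top grey quantiles [ 39.  54.  75. 117. 123. 135. 145. 150.]
[[121.9, 177.5], [154.6, 175.6], [157.9, 232.3], [125.2, 234.3]] 1753
  z 18 [[602.8, 310.1], [608.0, 252.9], [506.1, 238.8], [501.4, 294.8]]
  z 56 [[595.0, 294.2], [600.0, 239.9], [503.2, 226.5], [498.8, 279.6]]
[[123.9, 277.1], [146.1, 141.2], [298.3, 166.1], [276.0, 302.0]] 3417
  z 18 [[427.7, 290.2], [671.6, 273.4], [633.7, -5.3], [389.5, 27.1]]
  z 56 [[428.8, 275.3], [660.4, 259.4], [624.4, -5.2], [392.6, 25.5]]
[[292.7, 158.5], [348.0, 137.5], [368.4, 191.4], [313.0, 212.3]] 3216
  z 18 [[647.9, 5.4], [691.9, -97.3], [590.1, -135.7], [548.6, -34.3]]
  z 56 [[637.9, 5.0], [679.6, -92.5], [583.0, -129.0], [543.6, -32.7]]
[[198.1, 124.2], [225.9, 118.2], [230.4, 139.2], [202.6, 145.2]] 404
  z 18 [[707.6, 182.0], [721.2, 131.8], [680.9, 121.2], [667.6, 171.1]]
  z 56 [[694.6, 172.6], [707.5, 124.9], [669.2, 114.9], [656.6, 162.3]]
scene grey quantiles [ 27.  58.  92. 142. 151. 156. 167. 172.]
[[443.3, 239.1], [449.6, 197.0], [477.3, 201.1], [471.0, 243.3]] 1093
  z 18 [[555.2, 234.8], [454.5, 219.9], [441.7, 275.1], [542.6, 287.3]]
  z 56 [[577.3, 232.8], [480.9, 218.4], [468.7, 271.3], [565.2, 283.0]]
[[267.2, 234.8], [268.1, 186.7], [319.4, 187.7], [318.5, 235.8]] 2330
  z 18 [[684.6, -90.1], [581.0, -139.1], [540.4, -38.5], [646.1, 4.7]]
  z 56 [[701.2, -78.3], [602.0, -125.2], [563.1, -28.9], [664.3, 12.4]]
[[327.4, 259.9], [341.7, 168.9], [436.8, 183.9], [422.4, 274.9]] 1343
  z 18 [[687.6, 41.1], [476.9, -13.1], [433.6, 186.2], [644.9, 219.2]]
  z 56 [[704.0, 47.3], [502.4, -4.6], [460.9, 186.2], [663.2, 217.8]]
[[382.2, 170.8], [385.7, 148.0], [399.6, 150.1], [396.1, 172.9]] 212
  z 18 [[447.2, 68.8], [385.8, 55.5], [379.3, 85.5], [440.7, 98.0]]
  z 56 [[473.9, 73.8], [415.1, 61.0], [408.9, 89.8], [467.7, 101.7]]
(585, 552, 3)
```

View pics/both.png

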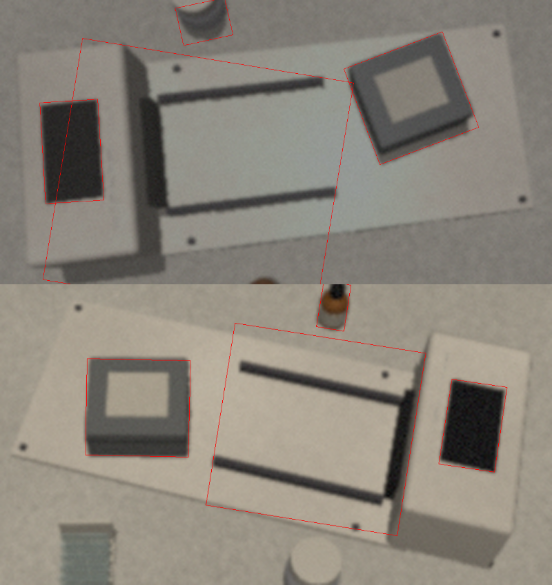

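The crop confirms the choice: a box with a beige label, about 100 x 90 mm. The rail masks merged with the stop, so I isolate them. I use silhouette centres at mid height (z=12 for rails, z=31 for the box) and the box label for orientation.

```bash
cat >> h.py <<'E'
def sil(im,n,roi,z,k=6,thr=None,inv=True):
    x,y,w,h=roi
    g=cv2.cvtColor(cv2.resize(im[y:y+h,x:x+w],None,fx=k,fy=k,interpolation=cv2.INTER_CUBIC),cv2.COLOR_BGR2GRAY)
    m=((g<thr) if inv else (g>thr)).astype(np.uint8)*255
    cs,_=cv2.findContours(m,cv2.RETR_EXTERNAL,cv2.CHAIN_APPROX_NONE)
    c=max(cs,key=cv2.contourArea)[:,0,:]
    P=cast(n,(c+.5)/k-.5+[x,y],z)[:,:2].astype(np.float32)
    M=cv2.moments(P.reshape(-1,1,2)); ctr=np.array([M['m10'],M['m01']])/M['m00']
    r=cv2.minAreaRect(P); return ctr,r
E
python3 - <<'E'
from h import *
for n in("top","scene"):
    V=cams.camera_info(n)['view'];V=np.array(V);print(n,'cam',np.round(-V[:3,:3].T@V[:3,3]))
    im=cv2.imread(f"pics/{n}0.png")
    R={"top":{"R":(196,158,92,24),"L":(198,220,96,24),"box":(285,132,88,85)},
       "scene":{"L":(335,180,82,30),"R":(325,230,80,30),"box":(255,175,75,70)}}[n]
    for k,roi in R.items():
        for t in ((85,100) if n=="top" else (95,115)):
            c,r=sil(im,n,roi,31 if k=="box" else 12,thr=t)
            print(k,t,'ctr',np.round(c,1),'rect',np.round(r[0],1),np.round(r[1],1),round(r[2],2))
    x,y,w,h=(312,150,44,44) if n=="top" else (274,188,40,32)
    for t in (110,120):
        c,r=sil(im,n,(x,y,w,h),56,thr=t,inv=False); print('label',t,np.round(c,1),np.round(r[0],1),np.round(r[1],1),round(r[2],2))
E
```

```text
top cam [450.  -4. 767.]
R 85 ctr [623.7 105.2] rect [623.5 104.5] [ 10.6 156.6] 8.39
R 100 ctr [623.7 104.8] rect [623.4 104.2] [ 12.8 157.3] 8.44
L 85 ctr [508.5  91.7] rect [508.4  90.8] [  9.1 161.6] 8.33
L 100 ctr [508.6  90.8] rect [508.3  90.4] [ 11.  162.4] 8.29
box 85 ctr [618.1 -63.7] rect [616.7 -63.9] [104.2 106.4] 22.52
box 100 ctr [617.1 -63.7] rect [616.5 -64.2] [107.  108.3] 22.59
label 110 [619.6 -62.4] [619.5 -62.2] [50.  60.1] 22.57
label 120 [619.6 -62.4] [619.4 -62.2] [47.9 58.1] 22.77
scene cam [1074.  186.  910.]
L 95 ctr [511.   87.9] rect [511.   87.5] [ 12.6 154.6] 8.37
L 115 ctr [510.9  87.5] rect [511.2  87.2] [ 15.2 155.7] 8.4
R 95 ctr [626.1 101.9] rect [626.2 101.7] [ 11.3 149.3] 8.47
R 115 ctr [626.1 101.4] rect [626.1 101.4] [ 13.1 150.2] 8.45
box 95 ctr [619.7 -61.6] rect [619.3 -61.3] [112.6 102.1] 22.54
box 115 ctr [619.  -62.2] rect [618.9 -61.8] [115.9 104.7] 22.74
label 110 [620.  -61.4] [620.  -61.4] [53.1 62.7] 22.5
label 120 [619.9 -61.4] [619.8 -61.5] [51.5 61.1] 22.48
```

```bash
cat >> h.py <<'E'
from scipy.spatial.transform import Rotation
TH=np.radians(98.4);U=np.array([np.cos(TH),np.sin(TH)]);N=np.array([-np.sin(TH),np.cos(TH)])
U=U;N=np.array([-U[1],U[0]])
O=-65.5*U-575.3*N   # lane mouth origin
def w2l(p):
    d=np.asarray(p,float)[...,:2]-O; return np.stack([d@U,d@N],-1)
def l2w(x,y): return O+x*U+y*N
def tool():
    s=env.state();R=Rotation.from_euler('xyz',s['tcp_rot']).as_matrix();return s,np.array(s['eef_pos']),R
def plan(x,y,z,phi=0):
    """phi: angle wanted of tool y from lane x, deg (mod 180); prints shift in current tool axes/500, and turn/180"""
    s,p,R=tool();t=np.r_[l2w(x,y),z];d=R.T@(t-p)
    a=np.degrees(np.arctan2(R[1,1],R[0,1]));want=98.4+phi
    dt=(want-a+90)%180-90
    print('tcp lane',w2l(p).round(1),'z',p[2].round(1),'yang',round(a,1),'turn deg about z',round(dt,1),'turn about tool x',round(-dt/180,4) if R[2,0]<0 else round(dt/180,4))
    print('shift tool mm',d.round(1),'scaled',(d/500).round(4)); print('R',R.round(3).tolist())
E
python3 - <<'E'
from h import *
print('O',O.round(1)); plan(-86,-112,189)
print('rack corners lane',w2l(cast("top",[(296,64),(320,54),(338,97),(313,110)],46)).round(0).tolist())
print('jar lane',w2l(cast("top",[(208,112)],58)).round(), 'bottle',w2l(cast("top",[(248,286)],31)).round())
print('box lane',w2l([619.8,-62]))
E
```

```text
O [578.7  19.2]
tcp lane [-529.4  384.6] z 188.6 yang -63.8 turn deg about z -17.8 turn about tool x 0.0987
shift tool mm [  -0.  -270.7 -608.2] scaled [-1.0000e-04 -5.4140e-01 -1.2164e+00]
R [[-0.0, 0.441, -0.897], [0.001, -0.897, -0.441], [-1.0, -0.001, -0.0]]
rack corners lane [[-50.0, -237.0], [-97.0, -253.0], [-119.0, -165.0], [-71.0, -145.0]]
jar lane [[ 115. -157.]] bottle [[ 79. 152.]]
box lane [-86.37714575 -28.7938442 ]
```

Call:
carry_out --grip '[0,0,0,0,0]' --pt "0 0 0" --pt "0 0 0" --pt "0 0 0" --pt "0 -0.063 -0.071" --pt "0 -0.063 -0.071" --turn '[0.033,0.033,0.0327,0,0]'

```text
t: 0.6
eef_pos: [336.6, -487.7, 188.5]
tcp_rot: [-1.275, 1.57, 2.011]
ft_force: [0.6, 0.0, 0.7]
opening: 0.635
```

Call:
carry_out --grip '[0,0,0,0,0]' --pt "0 -0.063 -0.071" --pt "0 -0.063 -0.071" --pt "0 -0.063 -0.071" --pt "0 -0.063 -0.071" --pt "0 -0.063 -0.071" --turn '[0,0,0,0,0]'

```text
t: 1.1
eef_pos: [490.2, -304.8, 189.0]
tcp_rot: [-0.581, 1.57, 2.707]
ft_force: [1.3, -0.7, -0.6]
opening: 0.501
```

Call:
carry_out --grip '[0,0,0,0,0]' --pt "0 -0.063 -0.071" --pt "0 -0.063 -0.071" --pt "0 -0.063 -0.071" --pt "0 -0.063 -0.071" --pt "0 -0.063 -0.071" --turn '[0,0,0,0,0]'

```text
t: 1.6
eef_pos: [642.8, -122.9, 188.8]
tcp_rot: [-0.18, 1.57, 3.109]
ft_force: [0.3, -0.4, -0.1]
opening: 0.494
```

Call:
carry_out --grip '[0,0,0,0,0]' --pt "0 -0.063 -0.071" --pt "0 -0.063 -0.071" --pt "0 0 0" --pt "0 0 0" --pt "0 0 0" --turn '[0,0,0,0,0]'

```text
t: 2.1
eef_pos: [702.3, -52.8, 188.8]
tcp_rot: [0.069, 1.57, -2.926]
ft_force: [-0.6, -0.2, -0.1]
opening: 0.495
```

Run:
```python
from h import *
plan(-86,-112,38); print(env.state()['opening'],env.state()['t'])
```

```text
tcp lane [ -89.3 -111.7] z 188.8 yang -81.6 turn deg about z 0.0 turn about tool x -0.0001
shift tool mm [150.8  -3.3  -0.4] scaled [ 0.3017 -0.0066 -0.0008]
R [[-0.001, 0.146, -0.989], [-0.0, -0.989, -0.146], [-1.0, 0.0, 0.001]]
0.4949426596542603 2.1
```

Call:
carry_out --grip '[0,0,0,0,0]' --pt "0.08 -0.0066 0" --pt "0.08 0 0" --pt "0.08 0 0" --pt "0.04 0 0" --pt "0.0217 0 0" --turn '[0,0,0,0,0]'

```text
t: 2.6
eef_pos: [701.0, -50.1, 36.4]
tcp_rot: [-0.257, 1.568, 3.029]
ft_force: [1.4, 0.0, 0.3]
opening: 0.496
```

Run:
```python
from h import *
plan(-86,-55,38)
a=cams.read_camera("top")[60:280,180:420];b=cams.read_camera("scene")[120:340,180:420]
cv2.imwrite("pics/a1.png",cv2.resize(np.hstack([a,b]),(800,367),interpolation=cv2.INTER_CUBIC))
```

```text
tcp lane [ -86.5 -110.9] z 36.4 yang -81.7 turn deg about z 0.1 turn about tool x -0.0006
shift tool mm [-1.4 -0.4 55.9] scaled [-0.0029 -0.0008  0.1117]
R [[-0.003, 0.144, -0.99], [0.0, -0.99, -0.144], [-1.0, -0.001, 0.003]]
```

View pics/a1.png

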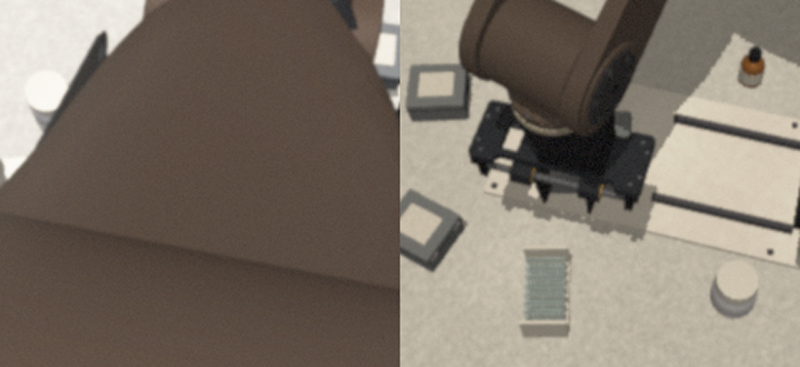

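The gripper hides the box in both views. The fingers are down on the right side of the box, clear of the rack. Next I push left at about 0.1 m/s and watch the force.

Call:
carry_out --grip '[0,0,0,0,0]' --pt "0 0 0.018" --pt "0 0 0.018" --pt "0 0 0.018" --pt "0 0 0.014" --pt "0 0 0" --turn '[0,0,0,0,0]'

```text
t: 3.2
eef_pos: [668.0, -53.9, 39.0]
tcp_rot: [2.515, 1.57, -0.48]
ft_force: [-0.1, -0.4, 0.1]
opening: 0.5
```

Call:
carry_out --grip '[0,0,0,0,0]' --pt "0 0 0.012" --pt "0 0 0.012" --pt "0 0 0.01" --pt "0 0 0.008" --pt "0 0 0" --turn '[0,0,0,0,0]'

```text
t: 3.7
eef_pos: [647.6, -56.8, 38.3]
tcp_rot: [0.053, 1.571, -2.942]
ft_force: [0.1, -1.1, -0.5]
opening: 0.5
```

Run:
```python
from h import *
plan(-86,-85,38);plan(-86,-120,189)
```

```text
tcp lane [-85.3 -57. ] z 38.3 yang -81.6 turn deg about z -0.0 turn about tool x 0.0
shift tool mm [  0.3   0.7 -28. ] scaled [ 0.0006  0.0014 -0.056 ]
R [[-0.0, 0.146, -0.989], [-0.0, -0.989, -0.146], [-1.0, 0.0, 0.0]]
tcp lane [-85.3 -57. ] z 38.3 yang -81.6 turn deg about z -0.0 turn about tool x 0.0
shift tool mm [-150.7    0.7  -63. ] scaled [-0.3014  0.0014 -0.1259]
R [[-0.0, 0.146, -0.989], [-0.0, -0.989, -0.146], [-1.0, 0.0, 0.0]]
```

Call:
carry_out --grip '[0,0,0,0,0]' --pt "0 0 -0.05" --pt "0 0 -0.04" --pt "-0.06 0 0" --pt "-0.1 0 0" --pt "-0.1 0 0" --turn '[0,0,0,0,0]'

```text
t: 4.2
eef_pos: [692.3, -50.1, 169.1]
tcp_rot: [-0.285, 1.569, 3.003]
ft_force: [0.6, -0.3, -0.3]
opening: 0.499
```

Call:
carry_out --grip '[0,0,0,0,0]' --pt "-0.04 0.09 0" --pt "0 0.1 0" --pt "0 0.1 0" --pt "0 0.1 0" --pt "0 0.1 0" --turn '[0,0,0,0,0]'

```text
t: 4.7
eef_pos: [728.4, -294.6, 188.4]
tcp_rot: [2.421, 1.57, -0.574]
ft_force: [-0.6, -0.0, 1.2]
opening: 0.497
```

Run:
```python
from h import *
plan(-180,0,38,90);s=env.state();print(np.round(s['joints'],2),s['t'])
a=cams.read_camera("top");cv2.imwrite("pics/t2.png",a);b=cams.read_camera("scene");cv2.imwrite("pics/s2.png",b)
cv2.imwrite("pics/a2.png",cv2.resize(np.hstack([a[100:300,100:420],b[110:310,180:500]]),(800,250),interpolation=cv2.INTER_CUBIC))
```

```text
tcp lane [-332.3 -102.3] z 188.4 yang -81.6 turn deg about z 90.0 turn about tool x -0.4999
shift tool mm [ 150.4 -152.4  102.3] scaled [ 0.3007 -0.3047  0.2046]
R [[0.0, 0.146, -0.989], [-0.0, -0.989, -0.146], [-1.0, 0.0, -0.0]]
[-0.47  0.74  1.08 -0.    1.32  0.96] 4.7
```

View pics/a2.png

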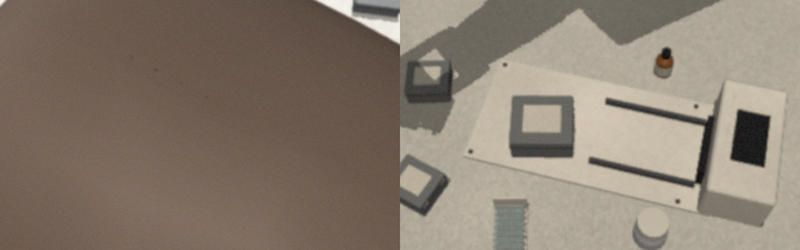

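Run:
```python
from h import *
im=cv2.imread("pics/s2.png")
for z,thr,inv,roi in((56,120,False,(274,188,48,36)),(31,95,True,(262,175,70,66))):
    c,r=sil(im,"scene",roi,z,thr=thr,inv=inv);print(np.round(c,1),np.round(r[1],1),round(r[2],2),w2l(c).round(1))
# deck reference: rails again
for roi in((335,180,82,30),(325,230,80,30)):
    c,r=sil(im,"scene",roi,12,thr=95);print(w2l(c).round(1),round(r[2],2))
```

```text
[620.  -61.3] [53.6 62.9] 22.93 [-85.7 -29.1]
[656.2 -42.8] [ 80.7 101.7] 24.04 [-72.7 -67.6]
[78.1 56.9] 8.43
[ 75.  -59.1] 8.47
```

Run:
```python
from h import *
p=np.array([701.0,-50.1]);
for d in(-30,30):
  for z in (22,60,100): 
    q=proj("scene",[np.r_[p+d*U,z]])[0]; print(d,z,q.round(1),'in crop',((q-[180,120])*800/480+[400,0]).round())
# current TCP
s,P,R=tool();q=proj("scene",[P+14*R[:,0]])[0];print('now tip',q)
im=cv2.imread("pics/a1.png")[60:260,400:700];cv2.imwrite("pics/a1z.png",cv2.resize(im,(790,527),interpolation=cv2.INTER_CUBIC))
```

```text
-30 22 [267.1 244.4] in crop [545. 207.]
-30 60 [265.4 235.4] in crop [542. 192.]
-30 100 [263.4 225.2] in crop [539. 175.]
30 22 [296.4 251.5] in crop [594. 219.]
30 60 [295.7 242.7] in crop [593. 204.]
30 100 [294.9 232.7] in crop [591. 188.]
now tip [143.74230972 172.87927139]
```

View pics/a1z.png

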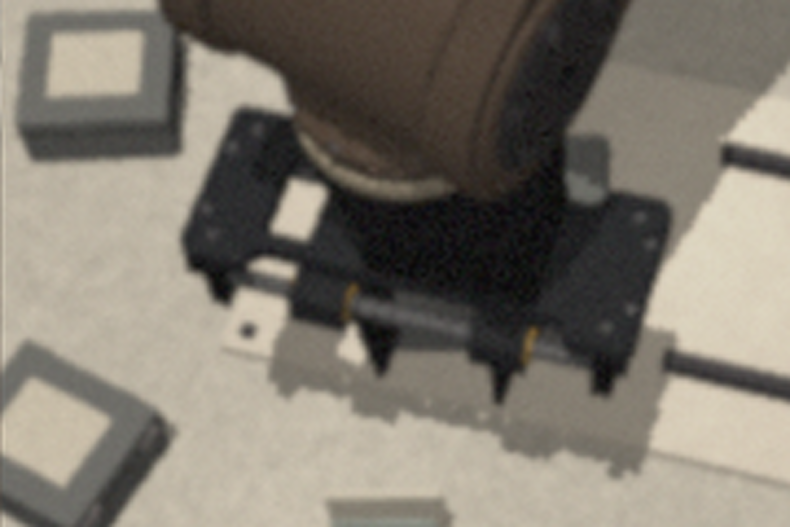

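The label measures the same as before, so the box seems not to have moved. I'll check that directly with a fresh picture beside the first one.

Run:
```python
from h import *
b=cams.read_camera("scene");cv2.imwrite("pics/s3.png",b);a=cv2.imread("pics/scene0.png")
r=np.s_[170:260,240:350]
x=[cv2.resize(i[r],(396,324),interpolation=cv2.INTER_CUBIC) for i in(a,b)]
cv2.imwrite("pics/cmp.png",np.hstack(x))
print(np.abs(a[r].astype(int)-b[r]).mean(), np.abs(cv2.imread("pics/s2.png")[r].astype(int)-b[r]).mean())
```

```text
18.511414141414143 1.6547474747474749
```

View pics/cmp.png

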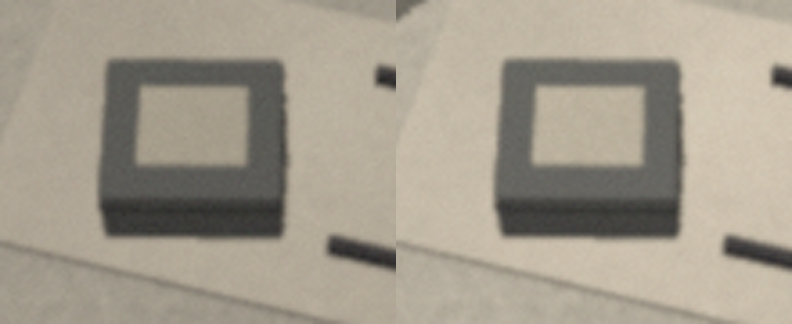

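The box is unmoved to within a pixel, so the first push did nothing to it although the TCP went well past its face. I'll repeat the push and take a picture while the fingers are at the box.

Call:
carry_out --grip '[0,0,0,0,0]' --pt "0 -0.098 -0.01" --pt "0 -0.098 -0.01" --pt "0 -0.098 0" --pt "0 -0.098 0" --pt "0 -0.098 0" --turn '[0,0,0,0,0]'

```text
t: 5.35
eef_pos: [701.6, -45.5, 188.6]
tcp_rot: [-2.854, 1.571, 0.435]
ft_force: [0.1, 0.1, 0.0]
opening: 0.496
```

Call:
carry_out --grip '[0,0,0,0,0]' --pt "0.08 0 0" --pt "0.08 0 0" --pt "0.08 0 0" --pt "0.05 0 0" --pt "0.01 0 0" --turn '[0,0,0,0,0]'

```text
t: 5.85
eef_pos: [700.6, -47.2, 35.3]
tcp_rot: [-0.321, 1.566, 2.968]
ft_force: [0.1, 0.2, 0.4]
opening: 0.498
```

Call:
carry_out --grip '[0,0,0,0,0]' --pt "0 0 0.018" --pt "0 0 0.018" --pt "0 0 0.012" --pt "0 0 0.012" --pt "0 0 0.012" --turn '[0,0,0,0,0]'

```text
t: 6.35
eef_pos: [666.6, -54.2, 39.2]
tcp_rot: [2.775, 1.569, -0.22]
ft_force: [0.5, 0.6, -0.3]
opening: 0.5
```

Run:
```python
from h import *
plan(-86,-55,36);s=env.state();print(np.round(s['ft_force'],2),s['t'])
b=cams.read_camera("scene");cv2.imwrite("pics/s4.png",b)
p=s['eef_pos'][:2]
for d in(-30,30): print(((proj("scene",[np.r_[p+d*U,22]])[0]-[220,150])*5).round())
cv2.imwrite("pics/s4c.png",cv2.resize(b[150:260,220:370],(750,550),interpolation=cv2.INTER_CUBIC))
```

```text
tcp lane [-85.5 -76.2] z 39.2 yang -81.6 turn deg about z 0.0 turn about tool x -0.0
shift tool mm [ 3.2  0.5 21.2] scaled [0.0064 0.001  0.0424]
R [[0.001, 0.146, -0.989], [-0.0, -0.989, -0.146], [-1.0, 0.001, -0.001]]
[ 0.53  0.61 -0.28] 6.35
[264. 397.]
[409. 431.]
```

View pics/s4c.png

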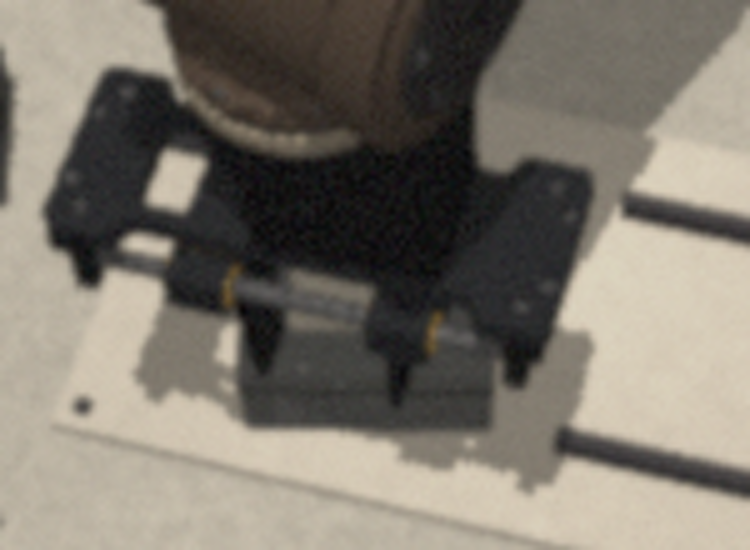

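In the picture the fingertips, at crop (264,372) and (399,405), hang over the box top instead of meeting its side. The projected tips at the reported height would be about 25 crop pixels (5 camera pixels) lower. The tips therefore really sit about 30 mm higher than reported. I'll back off to bare deck and feel downward in small steps to find the real tip height.

Call:
carry_out --grip '[0,0,0,0,0]' --pt "0 0 -0.05" --pt "0 0 -0.024" --pt "0.01 0 0" --pt "0.01 0 0" --pt "0 0 0" --turn '[0,0,0,0,0]'

```text
t: 6.9
eef_pos: [702.1, -48.6, 27.1]
tcp_rot: [-0.254, 1.569, 3.034]
ft_force: [-0.0, -0.6, -0.6]
opening: 0.5
```

Call:
carry_out --grip '[0,0,0,0,0]' --pt "0.004 0 0" --pt "0 0 0" --pt "0.004 0 0" --pt "0 0 0" --pt "0 0 0" --turn '[0,0,0,0,0]'

```text
t: 7.4
eef_pos: [703.4, -48.6, 24.3]
tcp_rot: [2.338, 1.571, -0.657]
ft_force: [0.5, -0.5, -0.7]
opening: 0.496
```

Run:
```python
from h import *
plan(-86,-112,36);s=env.state();print(np.round(s['ft_force'],2),s['t'],s['joints'])
b=cams.read_camera("scene");cv2.imwrite("pics/s5.png",b)
p=s['eef_pos'][:2]
for d in(-30,30): print([((proj("scene",[np.r_[p+d*U-10*N,z]])[0]-[220,150])*5).round().tolist() for z in (6,30,60)])
cv2.imwrite("pics/s5c.png",cv2.resize(b[150:270,220:370],(750,600),interpolation=cv2.INTER_CUBIC))
```

```text
tcp lane [ -85.3 -113.4] z 24.3 yang -81.6 turn deg about z -0.0 turn about tool x 0.0
shift tool mm [-11.7   0.7   1.4] scaled [-0.0233  0.0013  0.0029]
R [[0.0, 0.146, -0.989], [-0.0, -0.989, -0.146], [-1.0, 0.0, -0.0]]
[ 0.5  -0.47 -0.7 ] 7.4 [-1.62580327e-01  7.76390238e-01  1.48022897e+00 -8.97936098e-05
  8.84844593e-01  1.26156251e+00]
[[232.0, 518.0], [226.0, 491.0], [219.0, 456.0]]
[[377.0, 554.0], [375.0, 528.0], [372.0, 493.0]]
```

View pics/s5c.png

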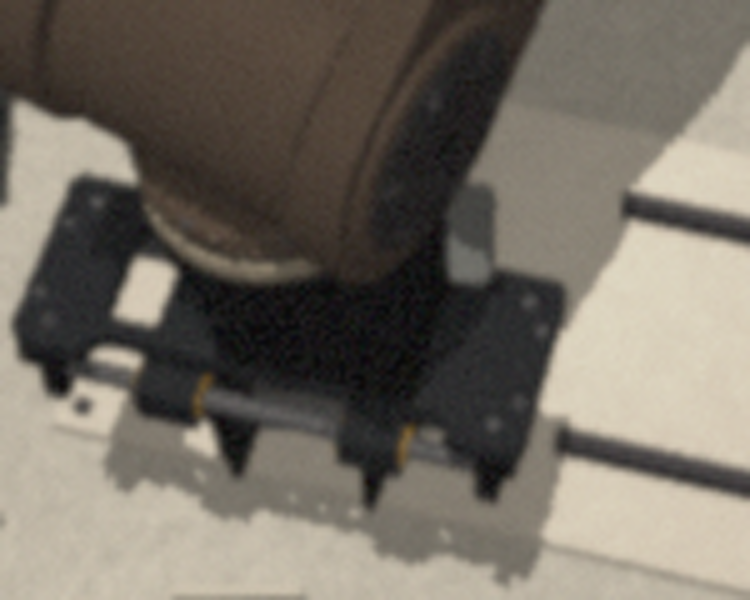

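The tips measure at z ≈ 45 mm when the report implies 10 mm. I lower a further 20 mm in steps, watching the force.

Call:
carry_out --grip '[0,0,0,0,0]' --pt "0.004 0 0" --pt "0.004 0 0" --pt "0.004 0 0" --pt "0 0 0" --pt "0 0 0" --turn '[0,0,0,0,0]'

```text
t: 7.95
eef_pos: [703.4, -48.6, 18.2]
tcp_rot: [0.502, 1.571, -2.492]
ft_force: [-0.9, -0.3, 0.1]
opening: 0.5
```

Call:
carry_out --grip '[0,0,0,0,0]' --pt "0.004 0 0" --pt "0.004 0 0" --pt "0.004 0 0" --pt "0 0 0" --pt "0 0 0" --turn '[0,0,0,0,0]'

```text
t: 8.45
eef_pos: [703.3, -48.6, 12.2]
tcp_rot: [0.192, 1.571, -2.803]
ft_force: [0.5, 0.6, -1.0]
opening: 0.501
```

Call:
carry_out --grip '[0,0,0,0,0]' --pt "0.004 0 0" --pt "0.004 0 0" --pt "0.004 0 0" --pt "0 0 0" --pt "0 0 0" --turn '[0,0,0,0,0]'

```text
t: 8.95
eef_pos: [703.4, -48.6, 6.2]
tcp_rot: [0.698, 1.571, -2.297]
ft_force: [-0.1, 0.7, 0.6]
opening: 0.5
```

There is no contact with the reported tip below the desk, so the reported z reads at least 14 mm low and by the picture about 35 mm. The real tip is now near z = 27 mm, which is a good pushing height.

Call:
carry_out --grip '[0,0,0,0,0]' --pt "0 0 0.018" --pt "0 0 0.018" --pt "0 0 0.016" --pt "0 0 0.016" --pt "0 0 0.016" --turn '[0,0,0,0,0]'

```text
t: 9.45
eef_pos: [661.4, -55.0, 6.5]
tcp_rot: [2.659, 1.57, -0.336]
ft_force: [3.2, -1.2, -0.2]
opening: 0.5
```

Call:
carry_out --grip '[0,0,0,0,0]' --pt "0 0 0.01" --pt "0 0 0.008" --pt "0 0 0" --pt "0 0 -0.03" --pt "0 0 -0.05" --turn '[0,0,0,0,0]'

```text
t: 9.95
eef_pos: [691.8, -50.1, 6.3]
tcp_rot: [-0.317, 1.569, 2.971]
ft_force: [-0.1, -1.1, 0.0]
opening: 0.5
```

Call:
carry_out --grip '[0,0,0,0,0]' --pt "-0.08 0 0" --pt "-0.1 0 0" --pt "-0.1 0 0" --pt "-0.05 0.08 0" --pt "0 0.1 0" --turn '[0,0,0,0,0]'

```text
t: 10.45
eef_pos: [707.2, -138.4, 176.6]
tcp_rot: [2.759, 1.564, -0.232]
ft_force: [1.4, 0.4, -0.3]
opening: 0.499
```

Call:
carry_out --grip '[0,0,0,0,0]' --pt "0 0.1 0" --pt "0 0.1 0" --pt "0 0.08 0" --pt "0 0.02 0" --pt "0 0 0" --turn '[0,0,0,0,0]'

```text
t: 10.95
eef_pos: [727.0, -288.9, 170.2]
tcp_rot: [-0.627, 1.569, 2.659]
ft_force: [-1.1, -0.1, -0.6]
opening: 0.504
```

```bash
cat >> h.py <<'E'
def meas(im,n="scene"):
    # label centre/orientation from scene: largest bright blob enclosed by dark box
    lo=im.copy();k=6;x0,y0=225,150
    g=cv2.cvtColor(cv2.resize(im[y0:300,x0:460],None,fx=k,fy=k,interpolation=cv2.INTER_CUBIC),cv2.COLOR_BGR2GRAY)
    m=(g>115).astype(np.uint8)*255
    cs,_=cv2.findContours(m,cv2.RETR_CCOMP,cv2.CHAIN_APPROX_NONE)
    for c in cs:
        P=cast(n,(c[:,0,:]+.5)/k-.5+[x0,y0],56)[:,:2].astype(np.float32)
        r=cv2.minAreaRect(P)
        if 45<min(r[1]) and max(r[1])<68:
            a=r[2] if r[1][1]>r[1][0] else r[2]-90   # long side is 90 deg on
            print('label world',np.round(r[0],1),np.round(r[1],1),'lane',w2l(r[0]).round(1),'yaw rel lane',round((a-8.4+45)%90-45,1))
E
python3 - <<'E'
from h import *
meas(cv2.imread("pics/s3.png"))
b=cams.read_camera("scene");cv2.imwrite("pics/s6.png",b);meas(b)
plan(-180,0,6,90);s=env.state();print(s['t'],s['joints'])
E
```

```text
label world [620.1 -61.3] [54.5 63.6] lane [-85.7 -29.2] yaw rel lane 14.4
label world [592.  -57.6] [55.2 64.2] lane [-78.   -1.9] yaw rel lane 4.3
tcp lane [-324.9 -102.2] z 170.6 yang -81.6 turn deg about z -90.0 turn about tool x 0.4998
shift tool mm [ 164.8 -144.7  102. ] scaled [ 0.3297 -0.2893  0.2041]
R [[-0.001, 0.146, -0.989], [0.001, -0.989, -0.146], [-1.0, -0.001, 0.001]]
11.0 [-4.60666903e-01  7.46273478e-01  1.11658241e+00  2.71037578e-04
  1.28029296e+00  9.63995406e-01]
```

The box moved to lane (-78,-2) with yaw 4.3° left. Pushing its back face with both fingers will square it, so I turn the jaws across the lane and go behind it.

Call:
carry_out --grip '[0,0,0,0,0]' --pt "0 0 0" --pt "0 0 0" --pt "0 0 0" --pt "0 0 0" --pt "0 0 0" --turn '[-0.0455,-0.0455,-0.0455,-0.0455,-0.0455]'

```text
t: 11.5
eef_pos: [727.8, -285.0, 171.6]
tcp_rot: [-1.906, 1.57, 2.105]
ft_force: [-1.0, -0.7, -0.3]
opening: 0.501
```

Call:
carry_out --grip '[0,0,0,0,0]' --pt "0 0 0" --pt "0 0 0" --pt "0 0 0" --pt "0 0 0" --pt "0 0 0" --turn '[-0.0455,-0.0455,-0.0455,-0.0455,-0.0455]'

```text
t: 12.0
eef_pos: [727.8, -284.9, 171.6]
tcp_rot: [-2.556, 1.57, 2.17]
ft_force: [1.1, -0.8, -0.4]
opening: 0.498
```

Call:
carry_out --grip '[0,0,0,0,0]' --pt "0 0 0" --pt "0 -0.0505 -0.08" --pt "0 -0.0505 -0.08" --pt "0 -0.0505 -0.08" --pt "0 -0.0505 -0.08" --turn '[-0.045,0,0,0,0]'

```text
t: 12.5
eef_pos: [602.4, -140.6, 171.6]
tcp_rot: [3.035, 1.571, 1.613]
ft_force: [1.0, 0.8, -0.1]
opening: 0.501
```

Call:
carry_out --grip '[0,0,0,0,0]' --pt "0 0 0" --pt "0.04 0 0" --pt "0 0 0" --pt "0 0 0" --pt "0 0 0" --turn '[0,0,0,0,0]'

```text
t: 13.0
eef_pos: [604.7, -144.0, 151.9]
tcp_rot: [1.03, 1.57, -0.394]
ft_force: [0.7, -0.2, -0.1]
opening: 0.5
```

Run:
```python
from h import *
plan(-168,-1,7,90);s=env.state();print(s['t'],s['joints'])
```

```text
tcp lane [-165.3   -1.9] z 151.9 yang 8.4 turn deg about z -0.0 turn about tool x 0.0001
shift tool mm [144.9  -1.    2.7] scaled [ 0.2897 -0.002   0.0054]
R [[0.001, 0.989, 0.147], [-0.0, 0.147, -0.989], [-1.0, 0.001, 0.0]]
13.0 [-3.39919005e-01  5.23368703e-01  1.61013974e+00 -4.16963815e-05
  1.00742710e+00 -4.86930495e-01]
```

Call:
carry_out --grip '[0,0,0,0,0]' --pt "0.08 -0.002 0.012" --pt "0.08 0 0" --pt "0.07 0 0" --pt "0.04 0 0" --pt "0.018 0 0" --turn '[0,0,0,0,0]'

```text
t: 13.5
eef_pos: [603.7, -150.2, 5.6]
tcp_rot: [-2.038, 1.569, 2.821]
ft_force: [0.5, -0.5, -0.2]
opening: 0.5
```

Call:
carry_out --grip '[0,0,0,0,0]' --pt "0 0 0" --pt "0 0 -0.01" --pt "0 0 -0.012" --pt "0 0 -0.012" --pt "0 0 -0.012" --turn '[0,0,0,0,0]'

```text
t: 14.0
eef_pos: [601.0, -126.8, 8.0]
tcp_rot: [1.046, 1.57, -0.377]
ft_force: [0.1, 0.7, 0.5]
opening: 0.495
```

Call:
carry_out --grip '[0,0,0,0,0]' --pt "0 0 -0.012" --pt "0 0 -0.012" --pt "0 0 -0.012" --pt "0 0 -0.006" --pt "0 0 0" --turn '[0,0,0,0,0]'

```text
t: 14.5
eef_pos: [598.0, -106.3, 7.5]
tcp_rot: [1.19, 1.57, -0.234]
ft_force: [-0.2, -1.1, 0.3]
opening: 0.5
```

Run:
```python
from h import *
plan(55,-1,7,90);s=env.state();print(s['t'])
b=cams.read_camera("scene");cv2.imwrite("pics/s7.png",b);meas(b)
cv2.imwrite("pics/s7c.png",cv2.resize(b[140:270,220:440],(800,473),interpolation=cv2.INTER_CUBIC))
```

```text
tcp lane [-127.    -0.7] z 7.5 yang 8.4 turn deg about z -0.0 turn about tool x 0.0001
shift tool mm [   0.5    0.3 -182. ] scaled [ 0.001   0.0006 -0.3641]
R [[0.001, 0.989, 0.146], [-0.0, 0.146, -0.989], [-1.0, 0.001, 0.0]]
14.5
label world [594.  -41.6] [54.8 61.8] lane [-62.4  -6.3] yaw rel lane -0.2
```

View pics/s7c.png

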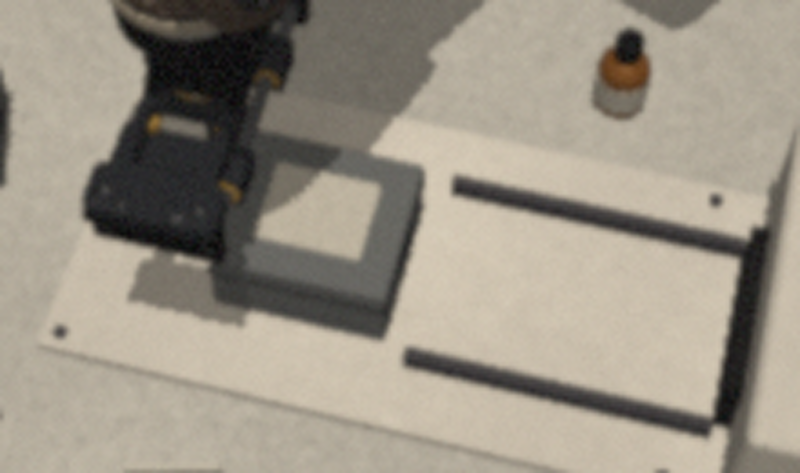

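The box is now square (yaw -0.2°) but lies about 5 mm right of the lane axis, at lane y ≈ -6 by the scene camera, where the rails centre at -1. That leaves only 4 mm to the right rail, so I give it another two-finger side nudge before it enters.

Call:
carry_out --grip '[0,0,0,0,0]' --pt "0 0 0.04" --pt "0 0 0.03" --pt "-0.1 0 0" --pt "-0.1 0 0" --pt "-0.1 0 0" --turn '[0,0,0,0,0]'

```text
t: 15.05
eef_pos: [602.5, -142.7, 158.7]
tcp_rot: [-2.119, 1.57, 2.739]
ft_force: [0.9, 0.4, 0.1]
opening: 0.502
```

Call:
carry_out --grip '[0,0,0,0,0]' --pt "0 0 0" --pt "0 0 0" --pt "0 0 0" --pt "0 0 0" --pt "0 0 0" --turn '[0.0455,0.0455,0.0455,0.0455,0.0455]'

```text
t: 15.55
eef_pos: [602.8, -142.6, 157.2]
tcp_rot: [-1.598, 1.571, 2.539]
ft_force: [-0.0, -0.3, -1.1]
opening: 0.501
```

Call:
carry_out --grip '[0,0,0,0,0]' --pt "0 0 0" --pt "0 0 0" --pt "0 0 0" --pt "0 0 0" --pt "0 0 0" --turn '[0.0455,0.0455,0.0455,0.0455,0.0455]'

```text
t: 16.05
eef_pos: [602.8, -142.6, 157.1]
tcp_rot: [-0.769, 1.57, 2.653]
ft_force: [0.5, -0.3, -0.2]
opening: 0.505
```

Call:
carry_out --grip '[0,0,0,0,0]' --pt "0 0 0" --pt "0 -0.07 -0.065" --pt "0 -0.07 -0.065" --pt "0 -0.06 -0.065" --pt "0 0 0" --turn '[0.045,0,0,0,0]'

```text
t: 16.55
eef_pos: [687.0, -25.4, 156.6]
tcp_rot: [-2.335, 1.57, 0.956]
ft_force: [-1.4, -0.5, -0.8]
opening: 0.502
```

Run:
```python
from h import *
b=cams.read_camera("scene");cv2.imwrite("pics/s8.png",b);meas(b)
plan(-62,-90,7,0);s=env.state();print(s['t'])
```

```text
tcp lane [-61.6 -99. ] z 156.5 yang -81.5 turn deg about z -0.1 turn about tool x 0.0007
shift tool mm [149.5   0.4   8.9] scaled [0.2989 0.0008 0.0178]
R [[-0.001, 0.148, -0.989], [0.0, -0.989, -0.148], [-1.0, -0.0, 0.001]]
16.6
```

Call:
carry_out --grip '[0,0,0,0,0]' --pt "0.08 0 0" --pt "0.08 0 0" --pt "0.08 0 0" --pt "0.04 0 0" --pt "0.018 0 0" --turn '[0.0007,0,0,0,0]'

```text
t: 17.1
eef_pos: [683.3, -29.9, 5.9]
tcp_rot: [-0.236, 1.567, 3.048]
ft_force: [-0.4, -0.4, 0.7]
opening: 0.502
```

Call:
carry_out --grip '[0,0,0,0,0]' --pt "0 0 0.03" --pt "0 0 0.02" --pt "0 0 0.01" --pt "0 0 0.006" --pt "0 0 0" --turn '[0,0,0,0,0]'

```text
t: 17.6
eef_pos: [652.3, -33.1, 9.0]
tcp_rot: [2.777, 1.57, -0.22]
ft_force: [-0.1, 0.4, -0.5]
opening: 0.498
```

Call:
carry_out --grip '[0,0,0,0,0]' --pt "0 0 0.008" --pt "0 0 0.008" --pt "0 0 0" --pt "0 0 0" --pt "0 0 0" --turn '[0,0,0,0,0]'

```text
t: 18.1
eef_pos: [644.5, -34.0, 8.4]
tcp_rot: [2.71, 1.57, -0.287]
ft_force: [3.7, 0.2, 2.9]
opening: 0.502
```

Run:
```python
from h import *
plan(-62,-58,7,0)
```

```text
tcp lane [-62.3 -57.3] z 8.4 yang -81.7 turn deg about z 0.1 turn about tool x -0.0006
shift tool mm [ 1.4 -0.3 -0.7] scaled [ 0.0029 -0.0006 -0.0015]
R [[0.001, 0.144, -0.99], [-0.0, -0.99, -0.144], [-1.0, 0.0, -0.001]]
```

Contact shows as 3.7 N. Now I retreat, turn and go behind the box, where I can see it again.

Call:
carry_out --grip '[0,0,0,0,0]' --pt "0 0 -0.04" --pt "0 0 -0.04" --pt "-0.1 0 0" --pt "-0.1 0 0" --pt "-0.1 0 0" --turn '[0,0,0,0,0]'

```text
t: 18.6
eef_pos: [682.7, -28.1, 158.9]
tcp_rot: [-0.234, 1.567, 3.052]
ft_force: [0.8, 0.4, -0.5]
opening: 0.5
```

Call:
carry_out --grip '[0,0,0,0,0]' --pt "0 0.08 0.05" --pt "0 0.08 0.05" --pt "0 0.08 0.05" --pt "0 0 0.04" --pt "0 0 0" --turn '[0,0,0,0,0]'

```text
t: 19.1
eef_pos: [604.5, -161.7, 157.9]
tcp_rot: [-0.442, 1.568, 2.841]
ft_force: [0.9, 0.2, 0.7]
opening: 0.499
```

Call:
carry_out --grip '[0,0,0,0,0]' --pt "0 0 0" --pt "0 0 0" --pt "0 0 0" --pt "0 0 0" --pt "0 0 0" --turn '[-0.0455,-0.0455,-0.0455,-0.0455,-0.0455]'

```text
t: 19.6
eef_pos: [607.3, -159.6, 157.8]
tcp_rot: [-1.261, 1.569, 2.747]
ft_force: [-1.5, -0.4, 0.1]
opening: 0.498
```

Call:
carry_out --grip '[0,0,0,0,0]' --pt "0 0 0" --pt "0 0 0" --pt "0 0 0" --pt "0 0 0" --pt "0 0 0" --turn '[-0.0455,-0.0455,-0.0455,-0.0455,-0.0455]'

```text
t: 20.1
eef_pos: [607.3, -159.6, 157.8]
tcp_rot: [-1.959, 1.569, 2.763]
ft_force: [-0.2, -0.1, -0.6]
opening: 0.499
```

Call:
carry_out --grip '[0,0,0]' --pt "0 0 0" --pt "0 0 0" --pt "0 0 0" --turn '[-0.0455,0,0]'

```text
t: 20.4
eef_pos: [607.2, -160.0, 158.0]
tcp_rot: [-2.083, 1.57, 2.772]
ft_force: [0.1, -0.5, 0.6]
opening: 0.5
```

Run:
```python
from h import *
b=cams.read_camera("scene");cv2.imwrite("pics/s9.png",b);meas(b)
plan(-150,-1,7,90);s=env.state();print(s['t'])
```

```text
label world [588.3 -43.5] [54.3 63.6] lane [-63.4  -0.4] yaw rel lane -0.1
tcp lane [-181.6   -1.9] z 158.0 yang 8.2 turn deg about z 0.2 turn about tool x -0.0012
shift tool mm [151.   -1.  -31.6] scaled [ 0.3021 -0.002  -0.0632]
R [[-0.001, 0.99, 0.142], [0.0, 0.142, -0.99], [-1.0, -0.001, -0.0]]
20.45
```

The box is square and centred: lane y -0.4 against a rail centre of -1 in this camera, yaw -0.1°. Now the straight push, with a look partway.

Call:
carry_out --grip '[0,0,0,0,0]' --pt "0.07 -0.002 -0.05" --pt "0.08 0 0" --pt "0.08 0 0" --pt "0.05 0 0" --pt "0.02 0 0" --turn '[-0.0012,0,0,0,0]'

```text
t: 20.95
eef_pos: [601.3, -135.5, 5.8]
tcp_rot: [-2.03, 1.567, 2.829]
ft_force: [-0.4, -0.7, 0.5]
opening: 0.497
```

Call:
carry_out --grip '[0,0,0,0,0]' --pt "0 0 -0.02" --pt "0 0 -0.02" --pt "0 0 -0.015" --pt "0 0 -0.015" --pt "0 0 -0.015" --turn '[0,0,0,0,0]'

```text
t: 21.45
eef_pos: [597.1, -94.1, 9.8]
tcp_rot: [0.957, 1.567, -0.463]
ft_force: [1.1, -6.1, 4.9]
opening: 0.499
```

Call:
carry_out --grip '[0,0,0,0,0]' --pt "0 0 -0.015" --pt "0 0 -0.015" --pt "0 0 -0.015" --pt "0 0 -0.015" --pt "0 0 -0.006" --turn '[0,0,0,0,0]'

```text
t: 21.95
eef_pos: [592.2, -61.4, 9.7]
tcp_rot: [1.019, 1.567, -0.402]
ft_force: [1.3, -6.1, 5.2]
opening: 0.496
```

Run:
```python
from h import *
b=cams.read_camera("scene");cv2.imwrite("pics/s10.png",b);meas(b)
plan(55,-1,7,90);s=env.state();print(s['t'])
```

```text
label world [581.6   2.6] [55.  60.8] lane [-16.9  -0.5] yaw rel lane 0.4
tcp lane [-81.5  -1.4] z 9.6 yang 8.6 turn deg about z -0.2 turn about tool x 0.0012
shift tool mm [ 2.400e+00  1.000e-01 -1.365e+02] scaled [ 4.800e-03  1.000e-04 -2.729e-01]
R [[0.003, 0.989, 0.15], [-0.001, 0.15, -0.989], [-1.0, 0.003, 0.002]]
22.0
```

Call:
carry_out --grip '[0,0,0,0,0]' --pt "0 0 -0.015" --pt "0 0 -0.015" --pt "0 0 -0.015" --pt "0 0 -0.015" --pt "0 0 -0.015" --turn '[0.001,0,0,0,0]'

```text
t: 22.5
eef_pos: [586.7, -24.7, 9.6]
tcp_rot: [1.05, 1.567, -0.374]
ft_force: [1.5, -8.9, 5.9]
opening: 0.498
```

Call:
carry_out --grip '[0,0,0,0,0]' --pt "0 0 -0.015" --pt "0 0 -0.015" --pt "0 0 -0.015" --pt "0 0 -0.015" --pt "0 0 -0.01" --turn '[0,0,0,0,0]'

```text
t: 23.0
eef_pos: [581.5, 10.2, 9.6]
tcp_rot: [1.105, 1.568, -0.319]
ft_force: [0.9, -7.3, 7.2]
opening: 0.501
```

Run:
```python
from h import *
b=cams.read_camera("scene");cv2.imwrite("pics/s11.png",b);meas(b)
plan(55,-1,7,90);s=env.state();print(s['t'])
```

```text
label world [571.4  73.4] [54.5 62.5] lane [54.7 -0.7] yaw rel lane 0.2
tcp lane [-8.7 -1.3] z 9.5 yang 8.4 turn deg about z -0.0 turn about tool x 0.0001
shift tool mm [  2.4  -0.3 -63.7] scaled [ 0.0049 -0.0007 -0.1275]
R [[0.003, 0.989, 0.147], [-0.001, 0.147, -0.989], [-1.0, 0.003, 0.001]]
23.05
```

Call:
carry_out --grip '[0,0,0,0,0]' --pt "0 0 -0.015" --pt "0 0 -0.015" --pt "0 0 -0.015" --pt "0 0 -0.015" --pt "0 0 -0.015" --turn '[0,0,0,0,0]'

```text
t: 23.55
eef_pos: [575.9, 47.1, 9.4]
tcp_rot: [1.125, 1.568, -0.3]
ft_force: [2.0, -8.0, 6.4]
opening: 0.499
```

Call:
carry_out --grip '[0,0,0,0,0]' --pt "0 0 -0.01" --pt "0 0 -0.01" --pt "0 0 -0.008" --pt "0 0 -0.006" --pt "0 0 -0.004" --turn '[0,0,0,0,0]'

```text
t: 24.05
eef_pos: [573.0, 65.9, 9.4]
tcp_rot: [1.125, 1.568, -0.299]
ft_force: [0.5, -7.7, 6.2]
opening: 0.497
```

Run:
```python
from h import *
b=cams.read_camera("scene");cv2.imwrite("pics/s12.png",b);meas(b)
plan(55,-1,7,90);s=env.state();print(s['t'],s['ft_force'])
```

```text
label world [563.  130.3] [54.2 59.9] lane [112.2  -0.7] yaw rel lane -0.0
tcp lane [47.2 -1.2] z 9.4 yang 8.4 turn deg about z -0.0 turn about tool x 0.0001
shift tool mm [ 2.4 -0.2 -7.8] scaled [ 0.0047 -0.0004 -0.0156]
R [[0.002, 0.989, 0.146], [-0.001, 0.146, -0.989], [-1.0, 0.002, 0.001]]
24.1 [ 1.29968334 -6.50197608  5.30640961]
```

About 8 mm remain. I finish in steps of 1 to 2 mm and wait for the force to rise.

Call:
carry_out --grip '[0,0,0,0,0]' --pt "0 0 -0.003" --pt "0 0 -0.003" --pt "0 0 -0.003" --pt "0 0 -0.002" --pt "0 0 0" --turn '[0,0,0,0,0]'

```text
t: 24.6
eef_pos: [572.1, 71.3, 9.3]
tcp_rot: [1.163, 1.568, -0.261]
ft_force: [1.3, -5.9, 5.1]
opening: 0.503
```

Call:
carry_out --grip '[0,0,0]' --pt "0 0 -0.003" --pt "0 0 -0.001" --pt "0 0 0" --turn '[0,0,0]'

```text
t: 24.9
eef_pos: [571.8, 73.3, 9.3]
tcp_rot: [1.168, 1.569, -0.256]
ft_force: [1.7, -7.0, 5.5]
opening: 0.5
```

Call:
carry_out --grip '[0,0,0]' --pt "0 0 -0.002" --pt "0 0 -0.002" --pt "0 0 0" --turn '[0,0,0]'

```text
t: 25.2
eef_pos: [571.8, 74.8, 9.3]
tcp_rot: [0.999, 1.568, -0.425]
ft_force: [2.1, -10.5, 5.2]
opening: 0.5
```

Call:
carry_out --grip '[0,0,0]' --pt "0 0 -0.003" --pt "0 0 0" --pt "0 0 0" --turn '[0,0,0]'

```text
t: 25.5
eef_pos: [571.8, 74.8, 9.3]
tcp_rot: [0.694, 1.567, -0.73]
ft_force: [2.3, -21.5, 4.7]
opening: 0.503
```

Run:
```python
from h import *
b=cams.read_camera("scene");cv2.imwrite("pics/s13.png",b);meas(b)
plan(55,-1,7,90);s=env.state();print(s['t'],s['ft_force'])
```

```text
label world [561.6 139.8] [54.1 58.7] lane [121.7  -0.7] yaw rel lane -0.1
tcp lane [56.  -1.3] z 9.3 yang 8.4 turn deg about z -0.0 turn about tool x 0.0002
shift tool mm [ 2.3 -0.3  1. ] scaled [ 0.0046 -0.0006  0.002 ]
R [[0.003, 0.989, 0.147], [-0.003, 0.147, -0.989], [-1.0, 0.002, 0.003]]
25.55 [  2.99284283 -21.4000599    6.2226003 ]
```

The force rose to 21 N with no further motion and the label sits at x ≈ 121, so the box is home. I back straight out, lift and check.

Call:
carry_out --grip '[0,0,0,0,0]' --pt "0 0 0.004" --pt "0 0 0.01" --pt "0 0 0.03" --pt "0 0 0.06" --pt "0 0 0.06" --turn '[0,0,0,0,0]'

```text
t: 26.05
eef_pos: [582.6, -5.1, 8.3]
tcp_rot: [-2.047, 1.571, 2.813]
ft_force: [0.1, 0.2, 0.1]
opening: 0.497
```

Call:
carry_out --grip '[0,0,0,0,0]' --pt "-0.08 0 0.02" --pt "-0.1 0 0" --pt "-0.1 0 0.02" --pt "0 0 0.1" --pt "0 0 0.1" --turn '[0,0,0,0,0]'

```text
t: 26.55
eef_pos: [600.6, -123.9, 149.4]
tcp_rot: [1.144, 1.567, -0.278]
ft_force: [0.7, -0.2, -1.0]
opening: 0.497
```

Call:
carry_out --grip '[0,0,0,0,0]' --pt "0 0 0.1" --pt "0 0 0.1" --pt "0 0 0.08" --pt "0 0 0" --pt "0 0 0" --turn '[0,0,0,0,0]'

```text
t: 27.05
eef_pos: [619.8, -262.2, 146.7]
tcp_rot: [-2.38, 1.57, 2.478]
ft_force: [0.3, 0.7, 0.8]
opening: 0.499
```

Run:
```python
from h import *
b=cams.read_camera("scene");cv2.imwrite("pics/s14.png",b);meas(b)
s=env.state();print(s['t'],s['ft_force'],s['eef_pos'])
cv2.imwrite("pics/s14c.png",cv2.resize(b[140:320,225:500],(800,524),interpolation=cv2.INTER_CUBIC))
```

```text
label world [562.  137.5] [54.2 63.5] lane [119.4  -0.7] yaw rel lane -0.2
27.1 [ 0.54887873  0.47277879 -0.22127711] [ 619.99503246 -261.1026281   146.9746154 ]
```

View pics/s14c.png

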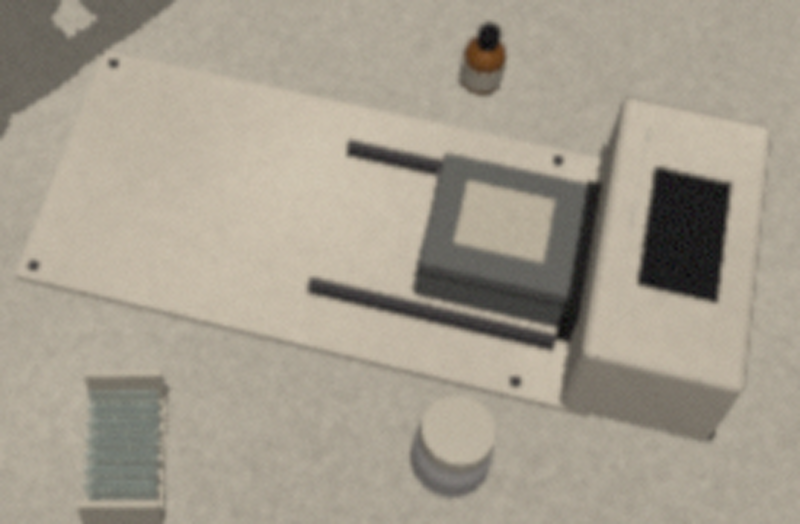

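The picture shows the box against the black stop at crop (580,260), clear of both rails. The bottle, jar and rack are unmoved. Handing in.

```bash
python3 -c "
from cell import env
print(env.job_done())"
```

```text
the job is handed in; nothing more can be done
None
```

The grey slide box is home against the rubber stop, square and centred in the lane. I handed the job in at about 27 s of the 64 s allowed. I pushed the box left and part-square from its right side with two fingers, squared it from behind, nudged it sideways once more, then pushed it straight down the lane.

**Last checks:**
- The push force rose to about 21 N with no further motion, so the box was against the stop.
- After the arm withdrew, the scene camera put the box's centre at lane x 119.4, y -0.7 mm with yaw -0.2°. The target is x 120, y 0, and this camera reads the rails' centre at about y -1.
- In the final picture the box is clear of both rails, and the bottle, jar and rack stand where they did.
- The arm ended well clear of everything, with about 0 N on the tool.

**What disagreed:**
- **Tool height:** the fingertips really sat roughly 35 mm higher than the reported TCP height implied. My first pushes therefore passed over the box without moving it; the pictures showed no shift of the box. I found the true height from a picture and lowered the tool to match.
- **Camera offset:** the two cameras differed by about 2 mm on where the rails are.
- **Final x reading:** with the gripper shading the label, the box read x 121.7 while pressed home. I take the unshaded 119.4 as the better figure.

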